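# Shut and bolt the lid of the sample cooler

### The arm

A 7-joint arm with a two-finger parallel gripper is mounted at the origin on the work surface. World frame = base frame: x ahead of the robot, y to its left, z up, the work surface at z = 0. Lengths are in m, angles in degrees, forces in N, time in s.
With the tool pointing down it reaches from about 0.425 to 0.875 m from the base axis. Payload 4.7 kg.
Tool frame: the origin (TCP) lies midway between the tips of the shut fingers; the grasp point (between the pads) lies 19 mm behind it; y points along the fingers, x is the direction in which the jaws open and shut, and the axes are right-handed (so a half turn about y gives the same grasp; the last joint's range is limited). The gripper opens to 87 mm and grips with 3 to 60 N. Pads are 19 mm wide; open, the fingers measure 117 mm over their backs; the gripper's body (75 mm by 190 mm) begins 51 mm behind the grasp point.
Start: joints at [-73.791, 18.392, -4.016, 83.108, 1.295, 78.541, -3.26], TCP at [0.173, 0.627, 0.223] pointing down, gripper open.
Joint ranges: [-163.93, 163.93], [-17.29, 119.83], [-79.2, 71.16], [3.27, 140.29], [-89.18, 269.18], [5.43, 117.66], [-154.24, 154.24]. Speed limits (degrees/s): [147.25, 147.25, 180, 180, 180, 180, 180].

### API

Orientations are given as [roll, pitch, yaw] about the fixed x, y, z axes, in that order (R = Rz(yaw) Ry(pitch) Rx(roll)).
In Python, from cell import env gives the robot as it stands.
- The arm moves only by the tool carry_out, never from a script. Its argument "targets" is a list of rows, each a list of 2 entries, a list of its own where there are three numbers: the shift along the tool's x, y, z in mm, then the turn, a rotation vector about the tool's x, y, z in degrees. A call has 1 to 12 rows; each row shifts and turns the commanded pose from where the row before left it, along the tool's axes as they then stand; what a row does not reach is not made up. A row lasts 1/10 s, in which the tool goes at most 50 mm and 8.59 degrees, less where a joint would pass 70% of its speed; a pose out of reach is approached as far as the arm can. A call with a gripper value outside its range is refused whole. "jaw" is the opening, from 0 (shut) to 1 (fully open), set as the call begins (left out, the last holds). The fingers move at their own pace and stop on an object; "squeeze" is the grip in N (left out, the last holds). Time passes only in rows, so rows that do not move let the fingers close. It gives the time, the measured TCP pose, the force and the opening at its end, in the units of the state.
- env.get_obs(): the state, without advancing time (a new reading comes with each control period).
- env.read_camera(name): name is "side" or "top" or "wrist"; returns the picture (384x512x3 uint8, red, green, blue); there is no depth.
- env.get_calibration(name): a dict with "fx", "fy", "cx", "cy" (pixels), "R" (3x3) and "t" (3): a world point X has camera coordinates R X + t; the wrist camera has in their place "hand_eye" (4x4, takes a point from camera to tool coordinates, whose origin is the TCP and whose axes are the tool frame's). Camera axes: x right, y down, z forward; pixel columns grow to the right and rows downward; lengths in m; the calibration is good to about 2 mm. A picture is of the moment at which its call begins: read the wrist's pose just before it. get_calibration takes no time and is no camera call.
- env.sign_off(): hands the job in, once; it reports no verdict.
Trained networks look in the newest picture that a camera, given by its name, has taken for a name from the list of things; names that differ only in an ending like _2 or _b are one class to them, and where a whole thing is asked for, a point or a joint stands for the part that bears it (a point fixed in the world has none). Each returns a list of dicts, best first, with "p" (0 to 1); they miss things now and then, are a little off and sometimes report something else, mostly with a low value. They report only what shows in the picture. A call takes as long as a camera call.
- env.outline_of(camera, label): "mask" (384x512 bool, what is visible of it) and "xy" ([column, row] in pixels, amid what is visible of it).
The state is a dict: "time_s": time; "qpos": joint angles; "joint_velocities": joint speeds; "effort": joint torques, N m; "tool_pos": TCP position; "tool_rot": TCP orientation; "force": force on the tool from outside, world axes, zero at the start; "wrist_torque": the same for the moment, N m; "grip_width": finger opening in m.
Only numpy, scipy, OpenCV 4.12 (cv2) and the standard library are available. Lean on these libraries where they do the work, as an engineer would, in place of code of your own. Each camera call takes 0.05 s, during which the arm holds its last target.

### The job

Get the sample cooler ready for an unattended run: push its half-open lid down until it is shut. Then bolt it: press the red spring catch down with one fingertip and keep it down while the other fingertip pushes the bolt's black knob all the way home, and only then let the catch spring back up and take the hand away. Push and press only, without forcing anything or raising the lid further, and leave the vials and everything else where they are.

Things in the scene. Friction and masses are not known exactly. Their poses are not given: they have to be found in the camera images.
- cooler: White bench-top cooler, 260 (its x) x 380 (its y) x 100 mm high, fixed. Origin: centre of its underside, z up. Lidded vial well at y -190 to +42 mm; beyond it a ledge (z = 100) with a steel plate (z = 103) for bolt and catch. The bolt is a bar along x at y = 75 in three steel bridges (x = -70, 30, 78; y 62 to 96; tops z = 123). On the plate only knob, catch bar and lid lug stand above z = 123.
- lid (a joint): Lid angle (rad): 0 = shut flat, grows as it opens; starts at 0.2 to 0.45. Hinge line along the cooler's x at its y = -172, z = 101 mm; the free edge is beside the bolt. Stiff hinge: it stays where left; 1 to 4 N down near the free edge moves it. White frame 10 mm thick, 250 mm wide in x, clear pane.
- lid_edge (a point): Point on top of the lid, at the middle (cooler x = 0) of the 40 mm wide white rail along its free edge (20 mm to either side of the point). Lid shut: at cooler (0, 20, 111) mm. A 12 mm wide steel lug stands out from the edge at cooler x = 54 and comes down over the bolt's line between two bridges, its top then at z = 128.
- bolt (a joint): Travel of the bolt (m): 0 = fully drawn (start), 0.043 = fully home in its keeper, at a stop. Slides to the cooler's +x against about 2 N of friction. Notches at 0 and 0.020 (half-way safety notch; 1.5 mm of play) and one for 0.0385 to 0.043 (home): there the nose of the catch locks it whenever the catch is up.
- bolt_knob (a point): Centre of the top of the bolt's upright black knob, 18 mm diameter, side from cooler z = 127 to 151 mm, on a 10 mm stem. Moves with the bolt from cooler (-30, 75, 151) to (+13, 75, 151) mm. Push it on its -x side towards the cooler's +x.
- catch (a joint): Travel of the spring catch (m): 0 = up (locking), grows downwards, 0.006 = fully down, at a stop. More than 0.004 frees the bolt. The spring pushes back with about 2.4 N at first and 6 N fully down, the same wherever along the bar it is pressed.
- catch_top (a point): Centre of the upper face of the red catch bar: 90 mm long (cooler x -70 to +20 mm), 24 mm wide (cooler y 109 to 133), top at cooler z = 133 mm when up and 127 fully down. It moves only up and down; a fingertip may slide along it. Its centre line lies 46 mm to the +y side of the knob's centre.
- vial_a: Amber vial with blue cap, 23 mm diameter, 47 mm tall, on the cooler's ledge near its -x end; origin at the centre of its foot. Leave it alone.
- vial_b: The same with white cap, on the ledge near its +x end. Leave it alone.
- bottle: Solvent bottle with blue cap, 86 mm diameter, 180 mm tall, on the bench to the left; origin at its foot. Leave it alone.
- ring_cap: Grey ribbed bottle cap, 52 mm diameter, 30 mm tall, on the bench to the left; origin at its foot. Leave it alone.
- wrench: Steel spanner, 140 mm long, lying on the bench to the left. Leave it alone.
- septa_box: White paper box, 90 x 60 x 45 mm, on the bench to the right; origin under its centre. Leave it alone.
- vial_rack: Blue rack with vials, 100 x 130 mm, 52 mm tall, on the bench to the right; origin under its centre. Leave it alone.

How it is judged (in metres and radians):
On the way, in this order (a step that is already met when the one before it is completed fails the run):
1. the lid is pushed shut (value of joint lid below 0.02 rad), for 0.2 s.
2. a fingertip holds the catch down, the bolt still drawn (value of joint lid below 0.02 rad and value of joint catch above 0.003 m and contact force between the fingers and catch above 0.5 N and value of joint bolt below 0.006 m), for 0.1 s.
3. the bolt is fully home while a fingertip still holds the catch down (value of joint lid below 0.02 rad and value of joint catch above 0.003 m and contact force between the fingers and catch above 0.5 N and value of joint bolt above 0.038 m), for 0.1 s.
At the end, for the whole second after the job is handed in: The lid is shut (under 0.02 rad), the bolt fully home (over 38 of 43 mm) and the catch sprung back up (within 1.5 mm of its top), so that it locks the bolt (value of joint lid below 0.02 rad and value of joint bolt above 0.038 m and value of joint catch below 0.0015 m and velocity of joint bolt below 0.005 m/s); the robot touches nothing.
It fails at once if the bolt is pushed across while the lid is not shut (value of joint bolt above 0.008 m and value of joint lid above 0.04 rad).
It fails at once if the catch is let up at the half-way notch (value of joint bolt between 0.017 and 0.023 m and value of joint catch below 0.002 m).
It fails at once if the lid is raised instead of pushed shut (value of joint lid above 0.55 rad).
It fails at once if the bolt or the catch is forced (over 80 N) (contact force between the fingers and bolt above 80 N or contact force between the fingers and catch above 80 N).
It fails at once if a bystander is pushed, lifted or carried away (more than 20 mm), or a vial or the bottle tipped over (distance of any of vial_a, vial_b, bottle, ring_cap, wrench, septa_box, vial_rack from where it was at the start of the episode above 0.02 m or angle between any of vial_a, vial_b, bottle's own z axis and vertical above 0.5 rad).
It also fails if it takes over 48 s, if anything falls off the work surface, if the arm or the gripper's body presses on something with over 40 N, if the wrist force passes 120 N, or if a joint passes its speed limit or range.

## Working session

There is one attempt and no reset: what is moved stays moved. The work goes in short steps, Python scripts to look and compute and a tool call to move; the robot and the scene stay as the last step left them, time stands still between calls to the robot, and variables do not carry over. Pictures are saved under pics/ and viewed, and the job is handed in when it is done.

Besides the shell and the picture viewer there is one more tool, called after "Request:" by a JSON object that holds its "fn" and its "kwargs", one argument or row to a line. carry_out: Moves the arm, as the interface text tells. Its arguments: {"type":"object","properties":{"targets":{"type":"array","items":{"type":"array"}},"jaw":{"type":"number"},"squeeze":{"type":"number"}},"required":["targets"]}

```bash
mkdir -p pics; ls; python3 - <<'E'
from cell import env
import cv2
o=env.get_obs(); print({k:o[k] for k in ('time_s','tool_pos','tool_rot','force','grip_width')})
for n in ('side','top'):
    im=env.read_camera(n); cv2.imwrite(f'pics/{n}0.png',im[:,:,::-1])
    print(n,env.get_calibration(n))
    for l in ('lid_edge','bolt_knob','catch_top','vial_a','cooler'):
        r=env.outline_of(n,l)
        print(n,l,[(x['p'],x['xy'],int(x['mask'].sum())) for x in r[:3]])
print(env.get_calibration('wrist'))
E
```

```text
pics
{'time_s': 0.0, 'tool_pos': array([0.17251848, 0.62612753, 0.22147579]), 'tool_rot': array([-90.00536685,   0.10789372,  74.60168973]), 'force': array([ 0.75673803,  0.14964386, -0.73126583]), 'grip_width': 0.08691766495147966}
side {'fx': 455.5577378006593, 'fy': 455.5577378006593, 'cx': 255.9668647619496, 'cy': 193.68838378516622, 'R': array([[-0.98250752, -0.18604586, -0.00811889],
       [-0.09778754,  0.5525372 , -0.82773198],
       [ 0.1584821 , -0.81245897, -0.56106492]]), 't': array([0.53992418, 0.1604213 , 1.74024056])}
side lid_edge [(0.78, [276.3, 166.9], 859), (0.35, [260.8, 194.3], 111)]
side bolt_knob []
side catch_top [(0.66, [254.4, 194.9], 104)]
side vial_a [(0.54, [265.0, 207.3], 69), (0.44, [222.7, 196.3], 70), (0.37, [205.8, 266.0], 1087)]
side cooler [(0.96, [264.8, 193.9], 4996)]
top {'fx': 418.5864552024364, 'fy': 418.5864552024364, 'cx': 252.89029357271502, 'cy': 188.85631372051515, 'R': array([[-0.01811397, -0.99978161,  0.01042236],
       [-0.99773034,  0.01739868, -0.0650497 ],
       [ 0.06485415, -0.01157701, -0.9978276 ]]), 't': array([0.01351242, 0.54787138, 1.41082895])}
top lid_edge [(0.8, [305.1, 196.9], 4758)]
top bolt_knob [(0.75, [260.4, 194.0], 177), (0.65, [144.8, 161.4], 717)]
top catch_top [(0.66, [245.7, 186.3], 229)]
top vial_a [(0.67, [287.9, 194.6], 9387), (0.63, [240.2, 149.5], 48)]
top cooler [(0.76, [289.9, 195.3], 9281)]
{'fx': 324.31196816917975, 'fy': 324.31196816917975, 'cx': 249.92869935213983, 'cy': 195.46780437061838, 'hand_eye': array([[ 9.99999539e-01,  2.85417071e-04,  9.17177002e-04,
        -2.97287887e-04],
       [-8.15812144e-04, -2.51694674e-01,  9.67806347e-01,
        -1.62791908e-01],
       [ 5.07077019e-04, -9.67806649e-01, -2.51694325e-01,
         6.95335847e-02],
       [ 0.00000000e+00,  0.00000000e+00,  0.00000000e+00,
         1.00000000e+00]])}
```

View pictures.

View pics/side0.png

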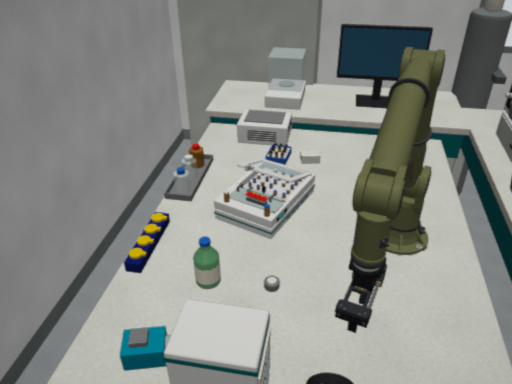

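View pics/top0.png

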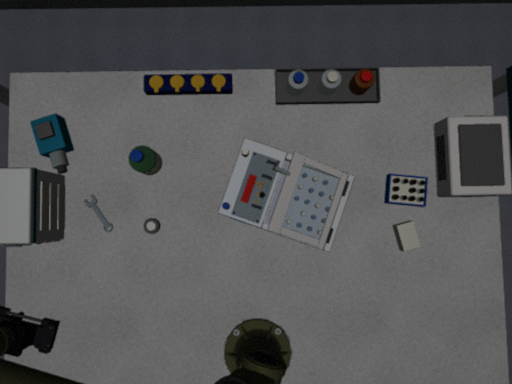

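```bash
cat > h.py <<'E'
from cell import env
import numpy as np, cv2
from scipy.spatial.transform import Rotation as Ro
def pose():
    o=env.get_obs(); return np.array(o['tool_pos']), Ro.from_euler('xyz',o['tool_rot'],degrees=True).as_matrix()
def cam(n,ps=None):
    c=env.get_calibration(n)
    K=np.array([[c['fx'],0,c['cx']],[0,c['fy'],c['cy']],[0,0,1]])
    if n=='wrist':
        p,R=ps; H=np.eye(4);H[:3,:3]=R;H[:3,3]=p
        T=np.linalg.inv(H@np.array(c['hand_eye'])); return K,T[:3,:3],T[:3,3]
    return K,np.array(c['R']),np.array(c['t'])
def onz(C,px,z):
    K,R,t=C; d=R.T@np.linalg.inv(K)@np.array([px[0],px[1],1.]); o=-R.T@t
    return o+d*(z-o[2])/d[2]
def proj(C,X):
    K,R,t=C; x=(np.atleast_2d(X)@R.T+t)@K.T; return x[:,:2]/x[:,2:]
def tri(Cs,pxs):
    A=[];b=[]
    for C,px in zip(Cs,pxs):
        K,R,t=C; d=R.T@np.linalg.inv(K)@np.array([px[0],px[1],1.]); d/=np.linalg.norm(d); o=-R.T@t
        P=np.eye(3)-np.outer(d,d); A.append(P); b.append(P@o)
    return np.linalg.lstsq(np.vstack(A),np.hstack(b),rcond=None)[0]
E
python3 - <<'E'
from h import *
C=cam('top')
print('knob',onz(C,(260.4,194),.151),'catch',onz(C,(245.7,186.3),.133),'va',onz(C,(226,206),.147),'vb',onz(C,(245,153),.147))
im=cv2.imread('pics/top0.png'); cv2.imwrite('pics/top0c.png',cv2.resize(im[125:265,205:365],None,fx=4,fy=4,interpolation=cv2.INTER_CUBIC))
E
```

```text
knob [ 0.52302512 -0.01761193  0.151     ] catch [0.54896554 0.0275217  0.133     ] va [0.4879437  0.08940165 0.147     ] vb [0.65215687 0.02785763 0.147     ]
```

View pics/top0c.png

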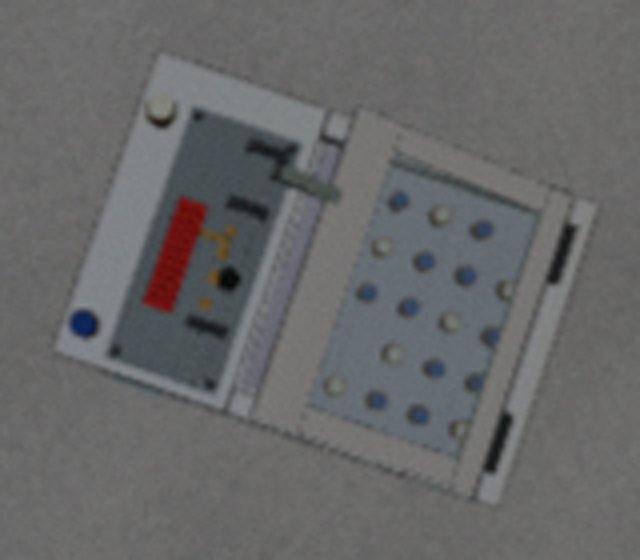

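Request:
{"fn": "carry_out", "kwargs": {
  "targets": [
    [[-34,-3,-34],[0,0,0]],
    [[-34,-3,-34],[0,0,0]],
    [[-34,-3,-34],[0,0,0]],
    [[-34,-3,-34],[0,0,0]],
    [[-34,-3,-34],[0,0,0]],
    [[-34,-3,-34],[0,0,0]],
    [[-34,-3,-34],[0,0,0]],
    [[-34,-3,-34],[0,0,0]],
    [[-34,-3,-34],[0,0,0]],
    [[-34,-3,-34],[0,0,0]],
    [[-34,-3,-34],[0,0,0]],
    [[-34,-3,-34],[0,0,0]]
  ],
  "jaw": 0.36
}}

```text
time_s: 1.8
tool_pos: [0.4583, 0.1231, 0.2592]
tool_rot: [-90.0, -0.1, 74.6]
force: [1.4, 0.1, -0.0]
grip_width: 0.0316
```

Request:
{"fn": "carry_out", "kwargs": {
  "targets": [
    [[-33,0,-34],[0,1.2,0]],
    [[-33,0,-34],[0,1.2,0]],
    [[-33,0,-34],[0,1.2,0]],
    [[0,0,0],[0,0,0]],
    [[0,0,0],[0,0,0]]
  ]
}}

```text
time_s: 2.3
tool_pos: [0.5272, -0.0002, 0.2586]
tool_rot: [-90.0, -0.0, 70.8]
force: [0.3, 0.5, -1.0]
grip_width: 0.0316
```

```bash
python3 - <<'E'
from h import *
import pickle
ps=pose(); im=env.read_camera('wrist'); cv2.imwrite('pics/w1.png',im[:,:,::-1]); pickle.dump(ps,open('w1.pkl','wb'))
print(ps[0], env.get_obs()['tool_rot'],env.get_obs()['grip_width'])
C=cam('wrist',ps)
for l in ('lid_edge','bolt_knob','catch_top','vial_a'):
    r=env.outline_of('wrist',l)
    print(l,[(x['p'],x['xy'],int(x['mask'].sum())) for x in r[:3]])
E
```

```text
[ 5.27226791e-01 -1.50232690e-04  2.58566816e-01] [-8.99682776e+01 -3.25111455e-02  7.10032344e+01] 0.031122003285166275
lid_edge [(0.56, [68.1, 162.8], 26489)]
bolt_knob [(0.72, [225.7, 183.1], 2417)]
catch_top [(0.79, [272.8, 194.2], 2537)]
vial_a [(0.63, [336.7, 113.7], 785)]
```

View pics/w1.png

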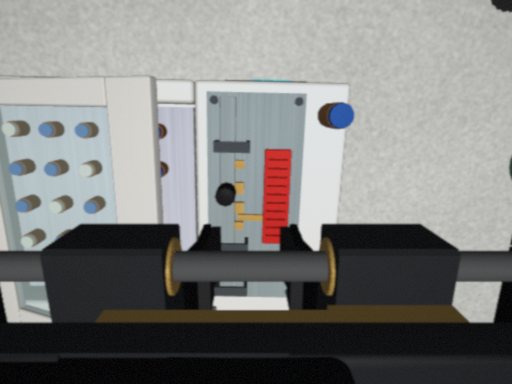

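```bash
python3 - <<'E'
from h import *
import pickle
from scipy.optimize import least_squares
ps=pickle.load(open('w1.pkl','rb'))
C=cam('wrist',ps)
im=cv2.imread('pics/w1.png')
hsv=cv2.cvtColor(im,cv2.COLOR_BGR2HSV)
m=((hsv[...,1]>150)&((hsv[...,0]<10)|(hsv[...,0]>170))&(hsv[...,2]>100)).astype(np.uint8)
m=cv2.morphologyEx(m,cv2.MORPH_CLOSE,np.ones((5,5)))
n,l,s,c=cv2.connectedComponentsWithStats(m); k=1+np.argmax(s[1:,4]); print(s[k],c[k])
m=(l==k).astype(np.uint8)
q=cv2.boxPoints(cv2.minAreaRect(cv2.findContours(m,0,2)[0][0])); print(q)
r=env.outline_of('wrist','bolt_knob'); mk=r[0]['mask']; ys,xs=np.nonzero(mk); print('knobmask',xs.min(),xs.max(),ys.min(),ys.max())
for z in (.123,.133,.143):
    P=np.array([onz(C,p,z) for p in q]); print(z,P[:,:2].round(4).tolist(), np.linalg.norm(P-np.roll(P,1,0),axis=1).round(4))
P=np.array([onz(C,p,.133) for p in q]);print(P.mean(0), onz(C,(226,194.5),.151), onz(C,(341,115),.147))
pc=tri([C,cam('top')],[c[k],(245.7,186.3)]);print('tri catch',pc, 'tri knob',tri([C,cam('top')],[(226,194.5),(262.2,194.5)]))
print('tri vial',tri([C,cam('top')],[(341,115),(226,206)]))
cv2.imwrite('pics/w1c.png',cv2.resize(im[70:310,140:360],None,fx=2.5,fy=2.5,interpolation=cv2.INTER_CUBIC))
E
```

```text
[ 263  150   28   93 2175] [275.59172414 193.54298851]
[[261.96564 241.96306]
 [265.28027 149.15288]
 [290.3911  150.0497 ]
 [287.07648 242.85988]]
knobmask 214 244 96 242
0.123 [[0.5835, -0.0072], [0.498, 0.0248], [0.5063, 0.0463], [0.5926, 0.016]] [0.0248 0.0913 0.0231 0.0914]
0.133 [[0.5794, -0.0062], [0.4968, 0.0247], [0.5048, 0.0455], [0.5882, 0.0162]] [0.024  0.0883 0.0223 0.0884]
0.143 [[0.5753, -0.0052], [0.4955, 0.0247], [0.5033, 0.0447], [0.5838, 0.0164]] [0.0232 0.0852 0.0215 0.0853]
[0.54229449 0.02006281 0.133     ] [ 0.52035242 -0.01965731  0.151     ] [0.48894195 0.09222998 0.147     ]
tri catch [0.55250017 0.02418512 0.08070495] tri knob [ 0.52274723 -0.02272437  0.13700494]
tri vial [0.48756917 0.08866713 0.16094867]
```

View pics/w1c.png

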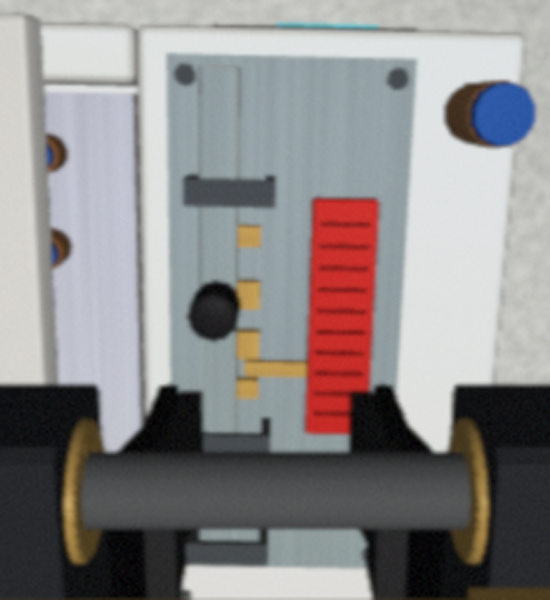

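```bash
cat > fit.py <<'E'
from h import *
import pickle
from scipy.optimize import least_squares
ps=pickle.load(open('w1.pkl','rb'))
C=cam('wrist',ps); T=cam('top')
f=[((-70,109,133),(313,198)),((-70,133,133),(379,199)),((20,109,133),(306,432)),
((-30,75,151),(214,311)),((-130,190,100),(522,38)),((-70,62,123),(184,206)),((-70,96,123),(274,206))]
X=np.array([a for a,b in f])/1000.; u=np.array([b for a,b in f])/2.5+[140-.3,70-.3]
ft=[((-30,75,151),(230,278)),((-130,190,100),(54,350)),((130,190,100),(160,53)),((-25,121,133),(176,254))]
Xt=np.array([a for a,b in ft])/1000.; ut=np.array([b for a,b in ft])/4+[205-.4,125-.4]
def W(p,X): 
    return X@Ro.from_euler('z',p[3]).as_matrix().T+p[:3]
def res(p,w=1): return np.r_[((proj(C,W(p,X))-u)).ravel(), (proj(T,W(p,Xt))-ut).ravel()*w]
for w in (0,1):
    s=least_squares(lambda p:res(p,w),[.55,-.1,0,-.34],loss='soft_l1'); p=s.x
    print(w,p[:3].round(4),np.degrees(p[3])); print(res(p,1).reshape(-1,2).round(1).tolist())
s2=least_squares(lambda q:res(np.r_[q[:2],0,q[2]],1)[:14],[.55,-.1,-.34],loss='soft_l1');print('z=0',s2.x,np.degrees(s2.x[2]),s2.fun.reshape(-1,2).round(1).tolist())
q=np.r_[s2.x[:2],0,s2.x[2]]
for P in [(0,10,111),(-50,98,140),(-25,121,133),(-30,75,151)]: print(P,W(q,np.array(P)/1000.).round(4))
E
python3 fit.py
```

```text
0 [ 0.5268 -0.1026 -0.0071] -19.875164278084892
[[-0.7, 1.1], [-0.7, 1.0], [-0.1, -0.2], [0.4, 3.1], [-0.0, -0.4], [0.4, -4.0], [0.6, -3.5], [-0.4, -0.4], [-0.7, 0.3], [-1.0, -1.1], [-0.4, -0.3]]
1 [ 0.5263 -0.1027 -0.0073] -20.045272905279035
[[-0.7, 1.0], [-0.7, 1.0], [-0.4, -0.4], [0.2, 2.8], [0.0, -0.3], [0.3, -4.3], [0.6, -3.7], [-0.4, -0.3], [-0.7, 0.3], [-0.8, -1.0], [-0.3, -0.2]]
z=0 [ 0.52611667 -0.10243136 -0.3438288 ] -19.69993898265889 [[-0.6, 0.8], [0.1, 0.7], [0.3, 1.7], [-0.4, 4.1], [1.9, -2.5], [-0.8, -4.1], [0.4, -3.8]]
(0, 10, 111) [ 0.5295 -0.093   0.111 ]
(-50, 98, 140) [0.5121 0.0067 0.14  ]
(-25, 121, 133) [0.5434 0.0199 0.133 ]
(-30, 75, 151) [ 0.5232 -0.0217  0.151 ]
```

Request:
{"fn": "carry_out", "kwargs": {
  "targets": [
    [[-28,0,-11],[0,0.8,0]],
    [[-28,0,-11],[0,0,0]],
    [[-28,0,-11],[0,0,0]],
    [[0,0,0],[0,0,0]],
    [[0,0,0],[0,0,0]],
    [[0,15,0],[0,0,0]],
    [[0,10,0],[0,0,0]],
    [[0,10,0],[0,0,0]],
    [[0,10,0],[0,0,0]]
  ],
  "jaw": 0
}}

```text
time_s: 3.5
tool_pos: [0.5298, -0.0885, 0.2121]
tool_rot: [-89.9, 0.0, 70.3]
force: [0.3, 0.7, -0.6]
grip_width: 0.0004
```

Request:
{"fn": "carry_out", "kwargs": {
  "targets": [
    [[-2,10,0],[0,0,0]],
    [[0,10,0],[0,0,0]],
    [[0,10,0],[0,0,0]],
    [[0,10,0],[0,0,0]],
    [[0,10,0],[0,0,0]],
    [[0,10,0],[0,0,0]]
  ]
}}

```text
time_s: 4.1
tool_pos: [0.5297, -0.0909, 0.153]
tool_rot: [-90.0, -0.0, 70.2]
force: [1.1, 0.8, 0.6]
grip_width: 0.0004
```

```bash
python3 - <<'E'
from h import *
im=env.read_camera('wrist'); cv2.imwrite('pics/w2.png',im[:,:,::-1])
o=env.get_obs(); print(o['tool_pos'],o['force'])
im=env.read_camera('side'); cv2.imwrite('pics/s2.png',cv2.resize(im[140:250,190:330,::-1],None,fx=5,fy=5,interpolation=cv2.INTER_CUBIC))
E
```

```text
[ 0.52850563 -0.09084746  0.15122133] [-1.09730112  0.11343847 -1.16986115]
```

View pics/w2.png

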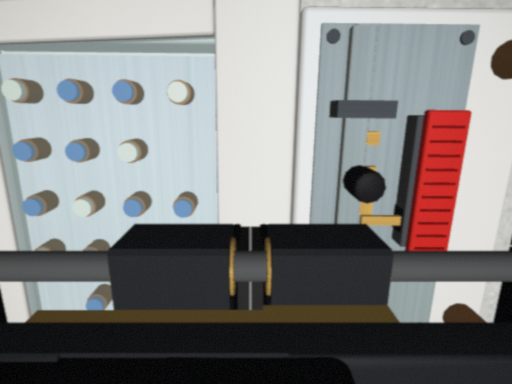

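View pics/s2.png

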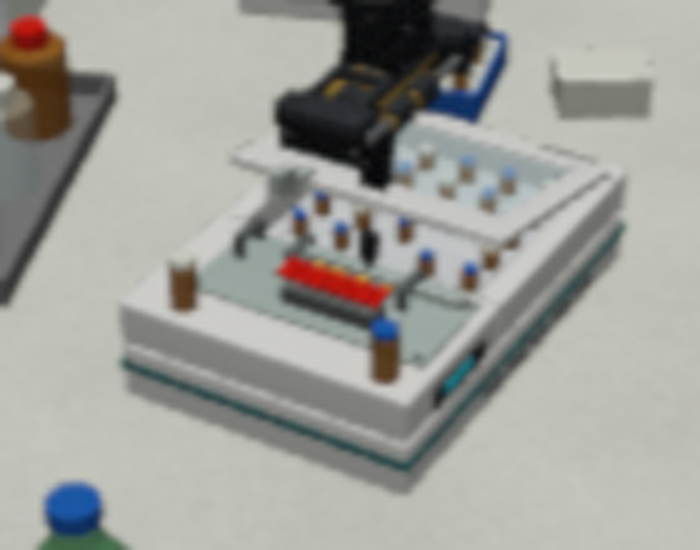

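Request:
{"fn": "carry_out", "kwargs": {
  "targets": [
    [[0,6,0],[0,0,0]],
    [[0,6,0],[0,0,0]],
    [[0,6,0],[0,0,0]],
    [[0,6,0],[0,0,0]],
    [[0,6,0],[0,0,0]],
    [[0,4,0],[0,0,0]]
  ]
}}

```text
time_s: 4.8
tool_pos: [0.5292, -0.0911, 0.1189]
tool_rot: [-90.0, 0.0, 70.2]
force: [0.2, 0.9, 0.1]
grip_width: 0.0008
```

Request:
{"fn": "carry_out", "kwargs": {
  "targets": [
    [[0,3,0],[0,0,0]],
    [[0,2,0],[0,0,0]],
    [[0,2,0],[0,0,0]],
    [[0,0,0],[0,0,0]]
  ]
}}

```text
time_s: 5.2
tool_pos: [0.5292, -0.0912, 0.1123]
tool_rot: [-90.0, 0.0, 70.2]
force: [0.4, -0.8, 0.2]
grip_width: 0.0007
```

```bash
python3 - <<'E'
from h import *
im=env.read_camera('wrist'); cv2.imwrite('pics/w3.png',im[:,:,::-1])
o=env.get_obs(); print(o['tool_pos'],o['force'])
im=env.read_camera('side'); cv2.imwrite('pics/s3.png',cv2.resize(im[140:250,190:330,::-1],None,fx=5,fy=5,interpolation=cv2.INTER_CUBIC))
E
```

```text
[ 0.52928002 -0.09132385  0.11242629] [-0.36677995 -0.0930395  -0.05239729]
```

View pics/s3.png

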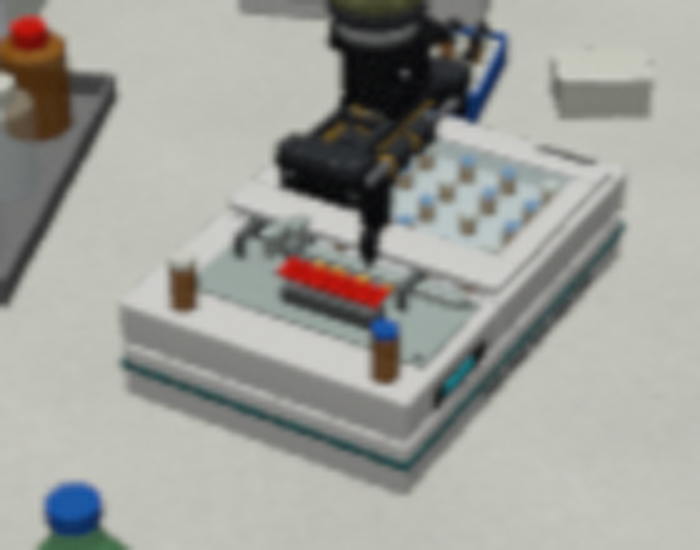

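View pics/w3.png

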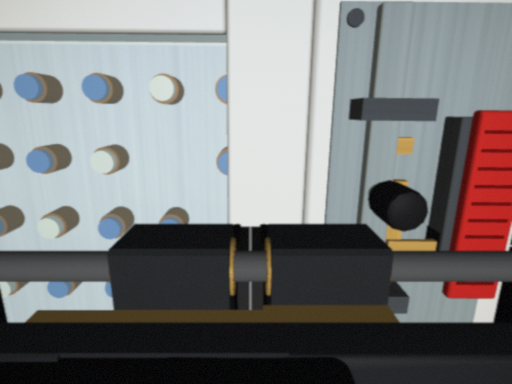

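Request:
{"fn": "carry_out", "kwargs": {
  "targets": [
    [[0,2,0],[0,0,0]],
    [[0,1,0],[0,0,0]],
    [[0,0,0],[0,0,0]]
  ]
}}

```text
time_s: 5.6
tool_pos: [0.5297, -0.0914, 0.1114]
tool_rot: [-90.0, -0.1, 70.2]
force: [-4.4, 1.1, 12.8]
grip_width: 0.0003
```

Request:
{"fn": "carry_out", "kwargs": {
  "targets": [
    [[0,0,0],[0,0,0]],
    [[0,0,0],[0,0,0]],
    [[0,-25,0],[0,0,0]],
    [[0,-25,0],[0,0,0]],
    [[0,-25,0],[0,0,0]],
    [[0,0,0],[0,0,0]],
    [[22,0,13],[0,0,0]],
    [[22,0,13],[0,0,0]],
    [[22,0,14],[0,0,0]],
    [[21,0,14],[0,0,0]],
    [[0,0,0],[0,0,0]],
    [[0,0,0],[0,0,0]]
  ]
}}

```text
time_s: 6.8
tool_pos: [0.5078, 0.0091, 0.184]
tool_rot: [-90.0, 0.0, 70.3]
force: [1.0, -0.7, -0.4]
grip_width: 0.0
```

Request:
{"fn": "carry_out", "kwargs": {
  "targets": [
    [[0,0,0],[0,0,0]],
    [[0,0,0],[0,0,0]],
    [[0,0,0],[0,0,0]]
  ],
  "jaw": 0.41
}}

```text
time_s: 7.1
tool_pos: [0.5082, 0.008, 0.1845]
tool_rot: [-90.0, 0.0, 70.1]
force: [-0.6, -0.3, -0.3]
grip_width: 0.0168
```

```bash
python3 - <<'E'
from h import *
import pickle
ps=pose();im=env.read_camera('wrist'); cv2.imwrite('pics/w4.png',cv2.resize(im[:,:,::-1],None,fx=1.5,fy=1.5)); pickle.dump(ps,open('w4.pkl','wb'))
o=env.get_obs(); print(o['tool_pos'],o['tool_rot'],o['force'],o['grip_width'])
im=env.read_camera('top'); cv2.imwrite('pics/t4.png',cv2.resize(im[125:265,205:365,::-1],None,fx=4,fy=4,interpolation=cv2.INTER_CUBIC))
E
```

```text
[0.50821741 0.00824413 0.18451852] [-9.00041999e+01  3.95997653e-03  7.01158137e+01] [-0.39259481  0.02982889  0.40181935] 0.02089425892739301
```

View pics/w4.png

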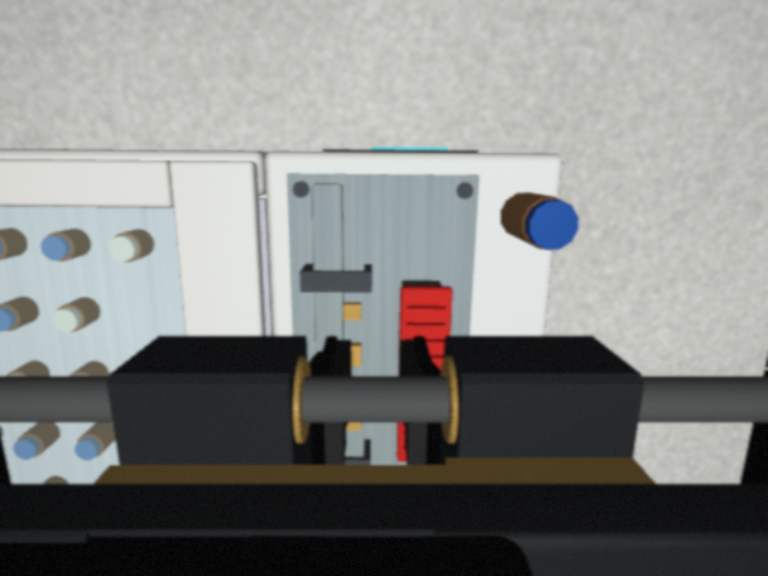

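View pics/t4.png

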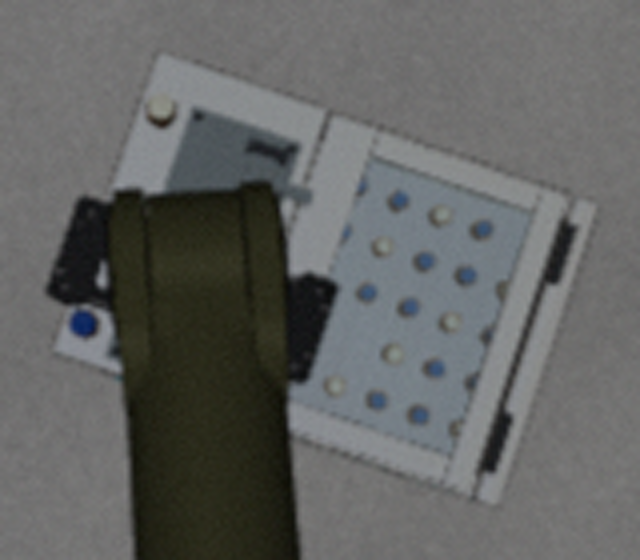

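Request:
{"fn": "carry_out", "kwargs": {
  "targets": [
    [[0,0,0],[0,0,0]],
    [[0,0,0],[0,0,0]]
  ]
}}

```text
time_s: 7.4
tool_pos: [0.5081, 0.0089, 0.1846]
tool_rot: [-90.0, -0.0, 70.2]
force: [0.6, 0.2, -0.5]
grip_width: 0.034
```

```bash
python3 - <<'E'
from h import *
import pickle
ps=pickle.load(open('w4.pkl','rb'));C=cam('wrist',ps)
yaw=np.radians(-19.8);o=np.array([.5262,-.1025,0]);Rz=Ro.from_euler('z',yaw).as_matrix()
for n,px,z,e in [('TL',(401,288),.133,(-70,109)),('TR',(452,287),.133,(-70,133)),('corner',(558,155),.1,(-130,190)),('brL',(301,291),.123,(-66,62)),('brR',(371,291),.123,(-66,96)),('lidcorner',(257,163),.111,(-125,40))]:
    w=onz(C,(px[0]/1.5-.2,px[1]/1.5-.2),z); print(n,(Rz.T@(w-o)*1000).round(1),e)
print('tcp in cooler',Rz.T@(ps[0]-o)*1000)
im=env.read_camera('wrist'); cv2.imwrite('pics/w5.png',cv2.resize(im[200:340,160:340,::-1],None,fx=4,fy=4)); print(env.get_obs()['grip_width'])
E
```

```text
TL [-70.7 109.5 133. ] (-70, 109)
TR [-71.2 132.6 133. ] (-70, 133)
corner [-129.5  187.3  100. ] (-130, 190)
brL [-66.8  62.5 123. ] (-66, 62)
brR [-66.8  95.8 123. ] (-66, 96)
lidcorner [-125.8   42.4  111. ] (-125, 40)
tcp in cooler [-54.37551955  97.91884459 184.489201  ]
0.0347591212099091
```

View pics/w5.png

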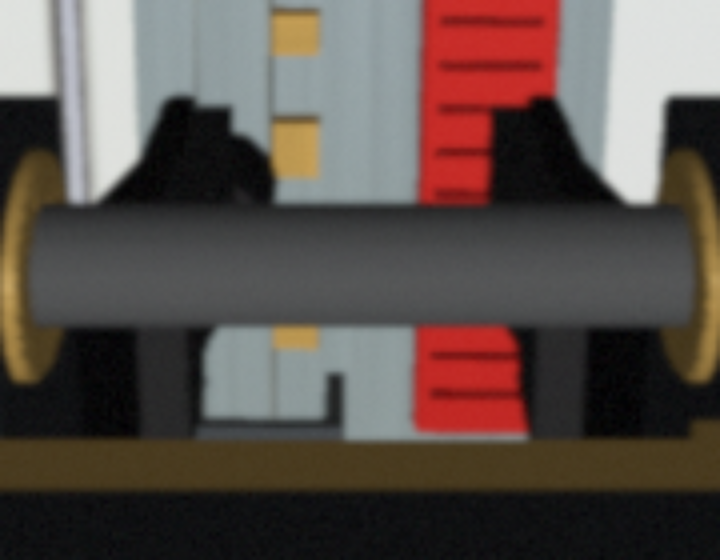

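Request:
{"fn": "carry_out", "kwargs": {
  "targets": [
    [[0,15,0],[0,0,0]],
    [[0,15,0],[0,0,0]],
    [[0,12,0],[0,0,0]],
    [[0,5,0],[0,0,0]],
    [[0,0,0],[0,0,0]]
  ]
}}

```text
time_s: 7.95
tool_pos: [0.5077, 0.009, 0.1369]
tool_rot: [-89.9, 0.0, 70.2]
force: [0.2, 0.2, 1.4]
grip_width: 0.0359
```

Request:
{"fn": "carry_out", "kwargs": {
  "targets": [
    [[0,3,0],[0,0,0]],
    [[0,3,0],[0,0,0]],
    [[0,2,0],[0,0,0]],
    [[0,0,0],[0,0,0]],
    [[0,0,0],[0,0,0]]
  ]
}}

```text
time_s: 8.45
tool_pos: [0.5087, 0.0091, 0.1302]
tool_rot: [-90.1, -0.1, 70.2]
force: [-0.5, 0.2, 3.7]
grip_width: 0.0352
```

```bash
python3 - <<'E'
from h import *
o=env.get_obs(); print(o['tool_pos'],o['tool_rot'],o['force'],o['wrist_torque'],o['grip_width'])
im=env.read_camera('wrist'); cv2.imwrite('pics/w6.png',cv2.resize(im[:,:,::-1],None,fx=1.5,fy=1.5))
im=env.read_camera('side'); cv2.imwrite('pics/s6.png',cv2.resize(im[140:250,190:330,::-1],None,fx=5,fy=5,interpolation=cv2.INTER_CUBIC))
E
```

```text
[0.50871558 0.00912197 0.13021101] [-9.00661329e+01 -5.20424030e-02  7.01940080e+01] [-0.51740153  0.23782991  3.73145085] [ 0.06912726 -0.01520508  0.01606443] 0.035246798020635114
```

View pics/w6.png

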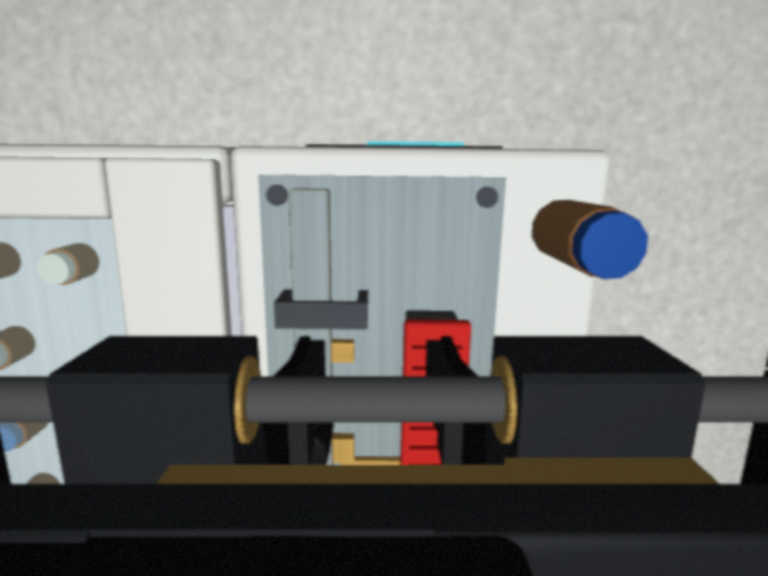

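View pics/s6.png

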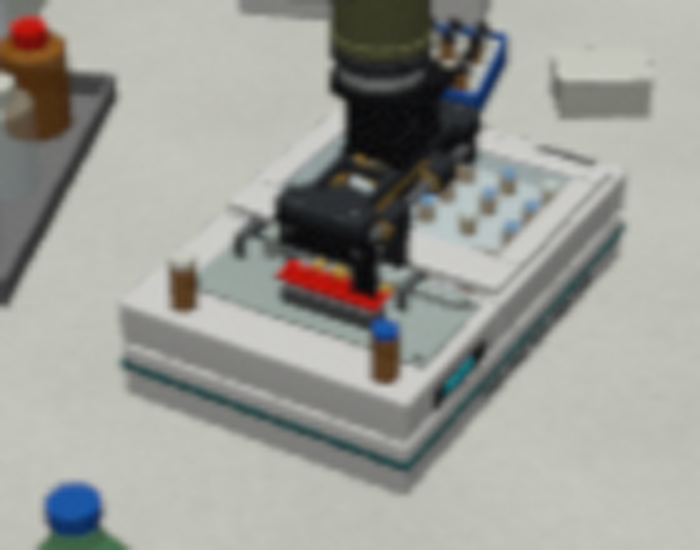

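Request:
{"fn": "carry_out", "kwargs": {
  "targets": [
    [[0,2,0],[0,0,0]],
    [[0,2,0],[0,0,0]],
    [[0,0,0],[0,0,0]],
    [[0,0,0],[0,0,0]]
  ]
}}

```text
time_s: 8.95
tool_pos: [0.5086, 0.0092, 0.1268]
tool_rot: [-90.0, -0.1, 70.2]
force: [-2.4, -0.4, 12.5]
grip_width: 0.0357
```

Request:
{"fn": "carry_out", "kwargs": {
  "targets": [
    [[0,-0.5,-3],[0,0,0]],
    [[0,0,-4],[0,0,0]],
    [[0,0,-4],[0,0,0]],
    [[0,0,-4],[0,0,0]],
    [[0,0,0],[0,0,0]]
  ]
}}

```text
time_s: 9.45
tool_pos: [0.5167, 0.0069, 0.1267]
tool_rot: [-89.2, -0.0, 70.3]
force: [-19.7, 3.3, 24.2]
grip_width: 0.0356
```

```bash
python3 - <<'E'
from h import *
o=env.get_obs(); print(o['tool_pos'],o['tool_rot'],o['force'],o['wrist_torque'],o['grip_width'])
im=env.read_camera('wrist'); cv2.imwrite('pics/w7.png',cv2.resize(im[:,:,::-1],None,fx=1.5,fy=1.5))
im=env.read_camera('side'); cv2.imwrite('pics/s7.png',cv2.resize(im[160:220,220:300,::-1],None,fx=9,fy=9,interpolation=cv2.INTER_CUBIC))
E
```

```text
[0.51674648 0.00694159 0.12671875] [-8.91854311e+01 -2.73416133e-02  7.03220389e+01] [-19.73401751   3.31922086  24.21485041] [1.5502972  4.09450437 0.36154258] 0.03561016811194137
```

View pics/w7.png

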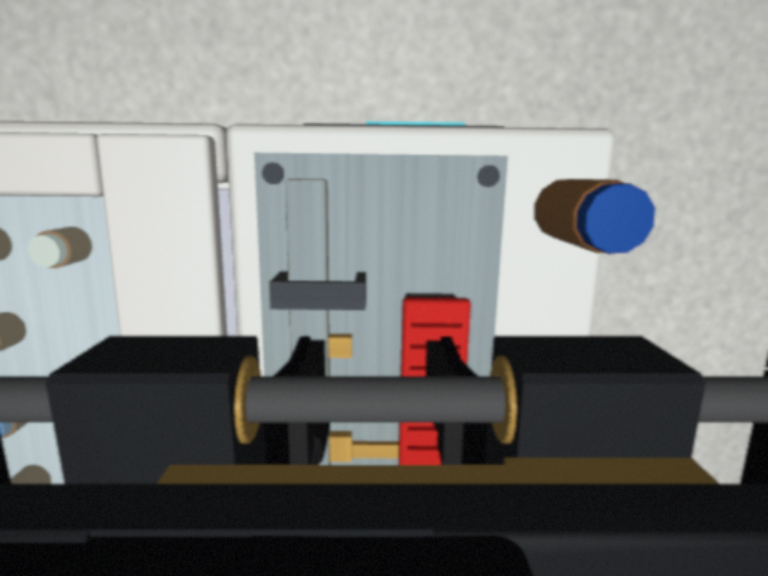

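View pics/s7.png

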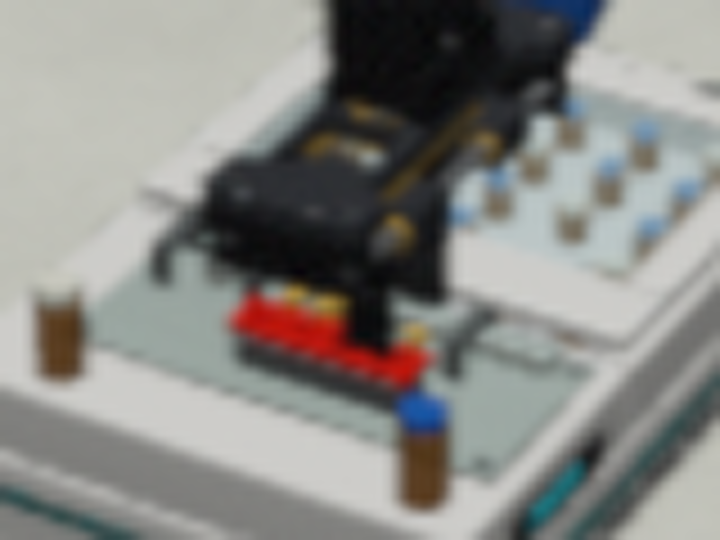

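Request:
{"fn": "carry_out", "kwargs": {
  "targets": [
    [[0,-1.5,0],[0,0,0]],
    [[0,-1,0],[0,0,0]],
    [[0,0,0],[0,0,0]]
  ]
}}

```text
time_s: 9.85
tool_pos: [0.5197, 0.0055, 0.1278]
tool_rot: [-89.7, -0.0, 70.3]
force: [-5.1, 2.8, 6.1]
grip_width: 0.0355
```

Request:
{"fn": "carry_out", "kwargs": {
  "targets": [
    [[0,0,-3],[0,0,0]],
    [[0,0,-3],[0,0,0]],
    [[0,0,-3],[0,0,0]]
  ]
}}

```text
time_s: 10.15
tool_pos: [0.5283, 0.0024, 0.1277]
tool_rot: [-89.7, 0.0, 70.3]
force: [-4.2, 2.1, 6.4]
grip_width: 0.0358
```

Sliding smoothly now; continue.

Request:
{"fn": "carry_out", "kwargs": {
  "targets": [
    [[0,0,-3],[0,0,0]],
    [[0,0,-3],[0,0,0]],
    [[0,0,-3],[0,0,0]],
    [[0,0,-3],[0,0,0]],
    [[0,0,0],[0,0,0]]
  ]
}}

```text
time_s: 10.65
tool_pos: [0.5401, -0.002, 0.1277]
tool_rot: [-89.7, 0.0, 70.2]
force: [-4.6, 2.3, 5.4]
grip_width: 0.0357
```

Request:
{"fn": "carry_out", "kwargs": {
  "targets": [
    [[0,0,-3],[0,0,0]],
    [[0,0,-3],[0,0,0]],
    [[0,0,-3],[0,0,0]],
    [[0,0,-3],[0,0,0]],
    [[0,0,-2],[0,0,0]],
    [[0,0,0],[0,0,0]]
  ]
}}

```text
time_s: 11.25
tool_pos: [0.5528, -0.0067, 0.1277]
tool_rot: [-89.7, 0.0, 70.2]
force: [-5.6, 2.8, 6.7]
grip_width: 0.0355
```

Request:
{"fn": "carry_out", "kwargs": {
  "targets": [
    [[0,0,-2],[0,0,0]],
    [[0,0,-1.5],[0,0,0]],
    [[0,0,0],[0,0,0]]
  ]
}}

```text
time_s: 11.55
tool_pos: [0.5528, -0.0067, 0.1276]
tool_rot: [-89.2, 0.0, 70.2]
force: [-14.2, 4.2, 13.7]
grip_width: 0.0359
```

```bash
python3 - <<'E'
from h import *
im=env.read_camera('wrist'); cv2.imwrite('pics/w8.png',cv2.resize(im[150:350,130:370,::-1],None,fx=3.2,fy=3,interpolation=cv2.INTER_CUBIC))
o=env.get_obs(); print(o['tool_pos'],o['force'])
E
```

```text
[ 0.55281314 -0.00674372  0.12762111] [-15.35514431   5.42258196  14.24015151]
```

View pics/w8.png

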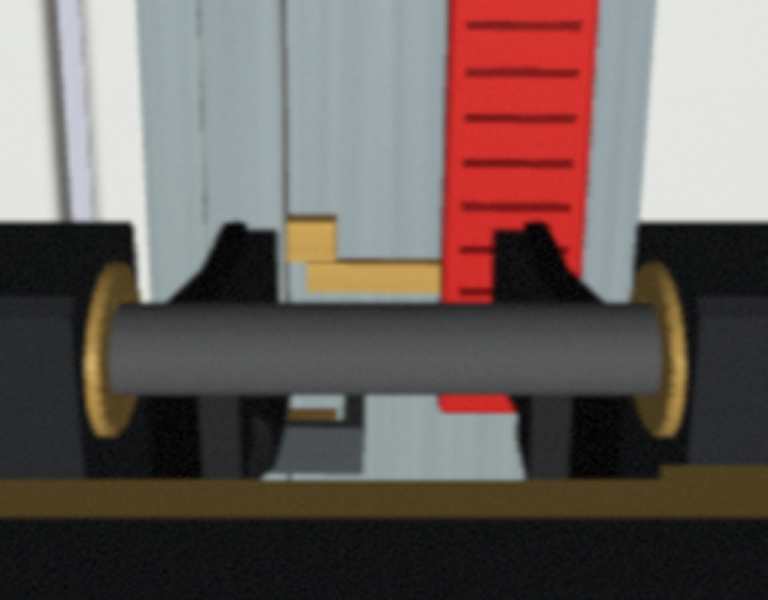

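Request:
{"fn": "carry_out", "kwargs": {
  "targets": [
    [[0,0,0],[0,0,0]],
    [[0,0,3],[0,0,0]],
    [[0,0,4],[0,0,0]],
    [[0,-4,0],[0,0,0]],
    [[0,-6,0],[0,0,0]],
    [[0,-20,0],[0,0,0]],
    [[0,-30,0],[0,0,0]],
    [[0,-40,0],[0,0,0]],
    [[0,-40,15],[0,0,0]],
    [[0,-20,15],[0,0,0]],
    [[0,0,0],[0,0,0]],
    [[0,0,0],[0,0,0]]
  ]
}}

```text
time_s: 12.8
tool_pos: [0.5232, 0.0034, 0.288]
tool_rot: [-90.0, 0.0, 70.2]
force: [-0.0, 0.0, -1.2]
grip_width: 0.0359
```

```bash
python3 - <<'E'
from h import *
im=env.read_camera('wrist'); cv2.imwrite('pics/w9.png',cv2.resize(im[:,:,::-1],None,fx=1.5,fy=1.5))
o=env.get_obs(); print(o['tool_pos'],o['force'],o['joint_velocities'])
im=env.read_camera('side'); cv2.imwrite('pics/s9.png',cv2.resize(im[140:250,190:330,::-1],None,fx=5,fy=5,interpolation=cv2.INTER_CUBIC))
E
```

```text
[0.52305746 0.00329166 0.28723015] [-0.77561217 -0.46905387 -0.3208257 ] [ 0.1844542   0.9756178   0.23033696  0.56150319  0.05818319  0.05369209
 -0.17438702]
```

View pics/w9.png

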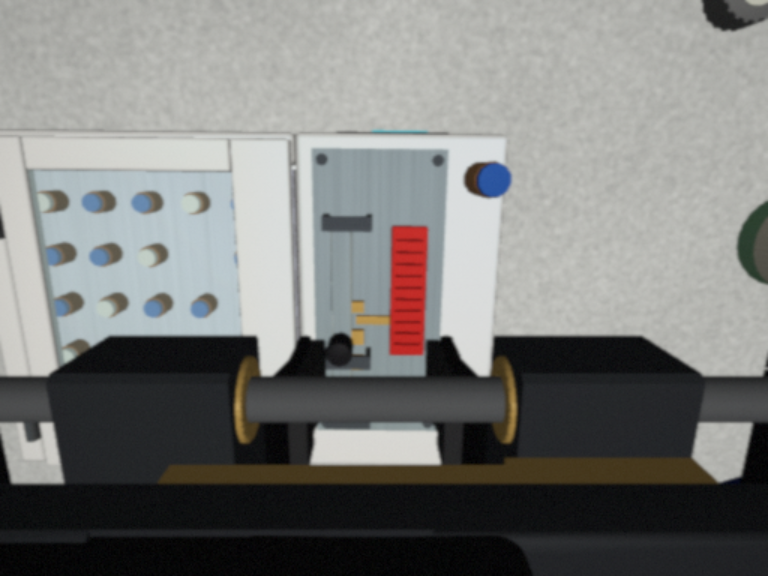

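View pics/s9.png

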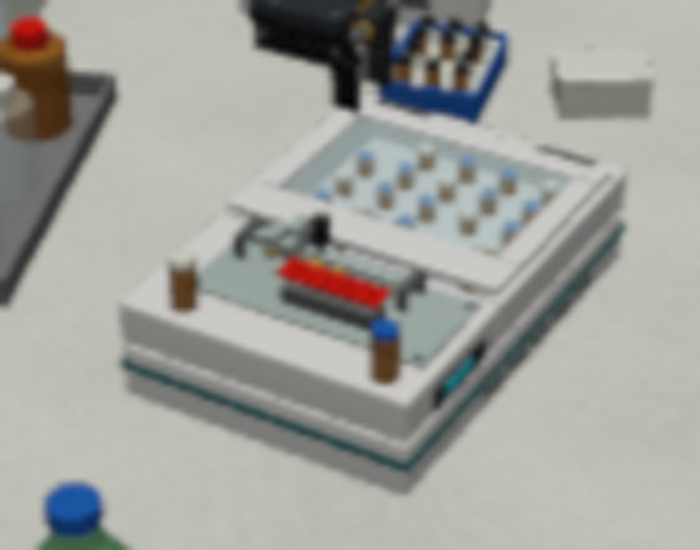

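```bash
python3 - <<'E'
from h import *
C=cam('wrist',pose());yaw=np.radians(-19.8);o=np.array([.5262,-.1025,0]);Rz=Ro.from_euler('z',yaw).as_matrix()
for n,px,z in [('knob',(341,350),.151),('catchTL',(393,226),.133),('catchTR',(428,226),.133),('catchBL',(389,353),.133),('nose',(373,320),.115)]:
    print(n,(Rz.T@(onz(C,(px[0]/1.5,px[1]/1.5),z)-o)*1000).round(1))
print(env.sign_off())
E
```

```text
knob [  7.4  75.8 151. ]
catchTL [-71.4 109.7 133. ]
catchTR [-71.5 132.4 133. ]
catchBL [ 16.5 107.8 133. ]
nose [ -1.8  96.6 115. ]
the job is handed in; nothing more can be done
None
```

I pushed the lid shut, bolted it with the catch held down, let the catch spring back, and handed the job in at about 13 s. No verdict was reported.

- **Lid:** I pressed the rail down with the closed fingertips until it stopped. That was at tool z of about 0.111 m with 13 N of resistance. It looks shut in the last pictures.
- **Bolt:** One fingertip held the catch down at about 5–6 mm of travel while the other pushed the knob to its stop. There, more push raised the sideways force to about 15 N without any movement. Partway through, the fingertip dragged on the catch and the force rose to about 24 N. I eased the downward pressure by about 2.5 mm, and the bolt then slid smoothly.
- **Release:** I backed the hand off and lifted straight up, clear of everything, with about zero force on the wrist. The last wrist picture shows the catch's nose in the home gap, between the first two lugs on the bolt.

Two checks were less certain:
- **Knob position:** My final estimate put the knob at cooler x of about 7 mm instead of 13. My first measurement also read low, by about 2–3 mm. The travel therefore measures about 40 mm, only just over the 38 mm limit. The stop felt in the push and the nose's place suggest it is fully home.
- **Catch height:** I judged that the catch had come back up from how its corners line up in the wrist picture at the raised height. They were within about 1.5 mm at one end and 3.5 mm at the other, and I did not measure its height directly.

I saw no bystander moved in the pictures I took, but I did not measure their positions again at the end.

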